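Call for help at the food warmer and point out the missing lid

ROBOT

A 6-joint arm with a two-finger parallel gripper is mounted at the origin on the work surface. World frame = base frame: x ahead of the robot, y to its left, z up, the work surface at z = 0. Lengths are in m, angles in rad, forces in N, time in s.
With the tool pointing down it reaches from about 0.25 to 0.8 m from the base axis. Payload 3.9 kg.
Tool frame: the origin (TCP) lies between the finger pads, 19 mm behind the fingertips; this is the grasp point; y points along the fingers, z is the direction in which the jaws open and shut, and the axes are right-handed (so a half turn about y gives the same grasp; the last joint's range is limited). The gripper opens to 85 mm and grips with 20 to 120 N. Pads are 22 mm wide; open, the fingers measure 114 mm over their backs; the gripper's body (76 mm by 85 mm) begins 54 mm behind the grasp point. The pads swing forward as they close: fully open they stand 13 mm farther back than shut.
Start: joints at [1.106, 0.26, -0.138, 1.173, 0, 1.571], TCP at [0.235, 0.469, 0.25] pointing down, gripper open.
Joint ranges: [-2.78, 2.78], [-0.83, 1.72], [-1.28, 1.37], [-1.9, 2.12], [-1.57, 1.48], [-3.14, 3.14]. Speed limits (rad/s): [2.57, 2.57, 3.14, 3.14, 3.14, 3.14].

INTERFACE

Orientations are given as a unit quaternion [x, y, z, w].
In Python, from workcell import r gives the robot as it stands.
- The arm moves only by the tool apply_moves, never from a script. Its argument "plan" is one flat list of numbers, 7 for each row, row after row: the shift along the tool's x, y, z in mm, then the turn, a rotation vector about the tool's x, y, z in degrees, then the finger opening in mm, from 0 to 85.4. In form: [x, y, z, ax, ay, az, grip, x, y, z, ax, ay, az, grip, ...]. A call has 1 to 10 rows; each row shifts and turns the commanded pose from where the row before left it, along the tool's axes as they then stand; what a row does not reach is not made up. A row lasts 1/8 s, in which the tool goes at most 62.5 mm and 10.7 degrees, less where a joint would pass 70% of its speed; a pose out of reach is approached as far as the arm can. A call is refused whole if a number of a shift passes 62.5 or a number of a turn 10.7, either way. A call with a gripper value outside its range is refused whole. The fingers move at their own pace and stop on an object; "grip_force" is the grip in N (left out, the last holds). Time passes only in rows, so rows that do not move let the fingers close. It gives the time, the measured TCP pose, the force and the opening at its end, in the units of the state.
- r.get_state(): the state, without advancing time (a new reading comes with each control period).
- r.get_image(name): name is "side" or "top" or "wrist"; returns a dict with "frame" (400x640x3 uint8, red, green, blue), "camera_matrix" (3x3 intrinsics, pixels), "R" (3x3) and "t" (3): a world point X has camera coordinates R X + t. Camera axes: x right, y down, z forward; pixel columns grow to the right and rows downward; lengths in m; the calibration is good to about 2 mm. The wrist camera is an equidistant fisheye: a pixel r from the principal point sees the ray r / f radians off the axis. A picture is of the moment at which its call begins. There is no depth.
- r.sign_off(): hands the job in, once; it reports no verdict.
The state is a dict: "time_s": time; "joints": joint angles; "qd": joint speeds; "joint_efforts": joint torques, N m; "tool_pos": TCP position; "tcp_rot": TCP orientation; "contact_force": force on the tool from outside, world axes, zero at the start; "wrist_torque": the same for the moment, N m; "grip_width": finger opening in m.
Only numpy, scipy, OpenCV 4.12 (cv2) and the standard library are available. Lean on these libraries where they do the work, as an engineer would, in place of code of your own. Each camera call takes 0.05 s, during which the arm holds its last target. There are 200 camera calls.

TASK

One of the three pans in the food warmer has been left without its lid. Ring the counter bell by pressing its plunger down, then call attention to the open pan by holding the fingertips still just above the middle of its mouth for a full 2 seconds, and after that point in the same way, again 2 seconds just above the knob, at the loose lid that fits this pan. Touch nothing but the bell, do not bring the hand down low over any other pan or lid (cross them high), and at the end lift the hand well away from the lid.

Things in the scene. Friction and masses are not known exactly. Their poses are not given: they have to be found in the camera images.
- bell_plunger (a joint): plunger of the counter bell: 0 up, grows as it is pressed, 0.006 m at the bottom; it springs back; about 1 N to start it, 4 N at the bottom. It rings from 0.004 m
- bell: the counter bell, fixed to the table; origin on the table under its centre
- bell_top (a point): centre of the plunger's flat top (steel, 22 mm across), 66 mm above the table when up; it moves down with the plunger. The bell is a steel dome 84 mm across and 50 mm high on a black foot, fixed to the table
- warmer: steel food warmer, a box 200 x 370 mm and 120 mm high, fixed; origin on the table under its centre; its y axis runs along the warmer's long side. A plastic carrying handle stands 27 mm out from each end. Three equal pans, each 180 x 112 mm, lie side by side along it, 113 mm apart, rims 124 mm above the table; two have flat steel lids on, one is open
- pan_open: the pan without a lid, an open rectangular steel well 65 mm deep, mouth 180 x 112 mm; fixed. Origin: centre of the mouth at rim height, z up; its y axis runs along the warmer's long side
- pan_open_top (a point): centre of the open pan's mouth, at rim height, 124 mm above the table; z up
- pan_covered_a: one of the two pans that have their lid on (176 x 108 mm, black knob); fixed. Origin at rim height, z up
- pan_covered_a_top (a point): top of that lid's knob, 159 mm above the table; z up
- pan_covered_b: the other pan that has its lid on, the same. Origin at rim height, z up
- pan_covered_b_top (a point): top of that lid's knob, 159 mm above the table; z up
- lid_oblong: the loose lid that fits the open pan: flat steel, oblong, 176 (its x) x 108 mm (its y), 10 mm thick. A black knob 26 mm across stands in its middle, its top 35 mm above the underside. Origin: centre of the underside, z up. Loose, lies flat on the table.
- lid_oblong_knob (a point): centre of the top of the oblong lid's knob, 35 mm above the table; z up
- lid_square: a lid of some other dish: flat steel, square, 135 x 135 mm, 10 mm thick. A black knob 26 mm across stands in its middle, its top 35 mm above the underside. Origin: centre of the underside, z up. Loose, lies flat on the table.
- lid_square_knob (a point): centre of the top of the square lid's knob; z up
- lid_round: a lid of some other pot: flat steel, round, 136 mm across, 10 mm thick. A black knob 26 mm across stands in its middle, its top 35 mm above the underside. Origin: centre of the underside, z up. Loose, lies flat on the table.
- lid_round_knob (a point): centre of the top of the round lid's knob; z up
- shaker: bystander: steel salt shaker, 44 mm across, 90 mm high; origin under its centre
- sauce_bottle: bystander: white bottle, 60 mm across, 190 mm high; origin under its centre
- mug: bystander: white mug, 80 mm across, 90 mm high; origin under its centre
- spoon: bystander: serving spoon with a wooden handle lying on the table
Not all that is in view belongs to the job. What is shaped like the lid_square but yellow is not meant.

How it is judged:
By the outcome, as a careful person would: the job done as asked, in the order asked, and still so for the second after the job is handed in, with the robot touching nothing.
It also fails if it takes over 69 s, if anything falls off the work surface, if the arm or the gripper's body presses on something with over 40 N, if the wrist force passes 120 N, or if a joint passes its speed limit or range.

## Working session

There is one attempt and no reset: what is moved stays moved. The work goes in short steps, Python scripts to look and compute and a tool call to move; the robot and the scene stay as the last step left them, time stands still between calls to the robot, and variables do not carry over. Pictures are saved under pics/ and viewed, about 8 in all and at most 12, crops included, and the job is handed in when it is done.

Besides the shell and the picture viewer there is one more tool, called after "Call:" as name(argument=value, ...), one argument or row to a line, values as JSON. apply_moves: Moves the arm, as the interface text tells. Its arguments: {"type":"object","properties":{"plan":{"type":"array"},"grip_force":{"type":"number"}},"required":["plan"]}

```bash
mkdir -p pics
python3 - <<'E'
from workcell import r
import cv2,pickle
d={}
for n in("top","side"):
    i=r.get_image(n);d[n]=i;cv2.imwrite(f"pics/{n}0.png",i["frame"][...,::-1])
    print(n,i["camera_matrix"].tolist(),i["R"].round(4).tolist(),i["t"].round(4).tolist())
pickle.dump(d,open("d0.pkl","wb"));print(r.get_state())
E
```

```text
top [[373.65784766889533, 0.0, 321.46733169185796], [0.0, 373.65784766889533, 207.50805414475246], [0.0, 0.0, 1.0]] [[0.0255, -0.9996, -0.0134], [-0.9965, -0.0243, -0.0795], [0.0791, 0.0154, -0.9967]] [-0.0544, 0.5142, 1.3132]
side [[443.82529536395305, 0.0, 318.89714862301435], [0.0, 443.82529536395305, 198.73567892667086], [0.0, 0.0, 1.0]] [[0.7253, -0.6881, 0.0226], [-0.4288, -0.4771, -0.7672], [0.5387, 0.5467, -0.6411]] [-0.3911, 0.275, 1.3213]
{'time_s': 0.1, 'joints': array([ 1.10599320e+00,  2.60629101e-01, -1.39252756e-01,  1.17268469e+00,
       -3.40822663e-06,  1.57079802e+00]), 'qd': array([ 0.00203659, -0.00140114,  0.00224792,  0.00064626, -0.00069438,
        0.00121722]), 'joint_efforts': array([-3.94370727e-04, -4.06508553e+01,  2.54527295e+01,  1.01262410e-02,
       -1.21870224e-05, -1.21777415e-07]), 'tool_pos': array([0.23507106, 0.46878482, 0.24923765]), 'tcp_rot': array([ 0.6887059 , -0.16300092,  0.16271497, -0.68748726]), 'contact_force': array([ 0.22296733,  0.2051848 , -0.53666152]), 'wrist_torque': array([-0.06110867,  0.0138002 , -0.01240838]), 'grip_width': 0.08507136850158979}
```

View pics/top0.png

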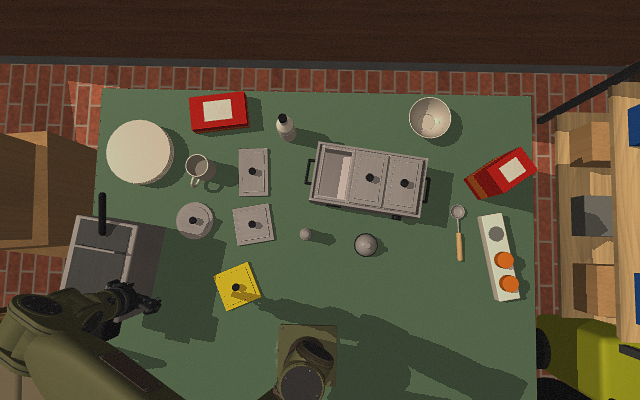

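View pics/side0.png

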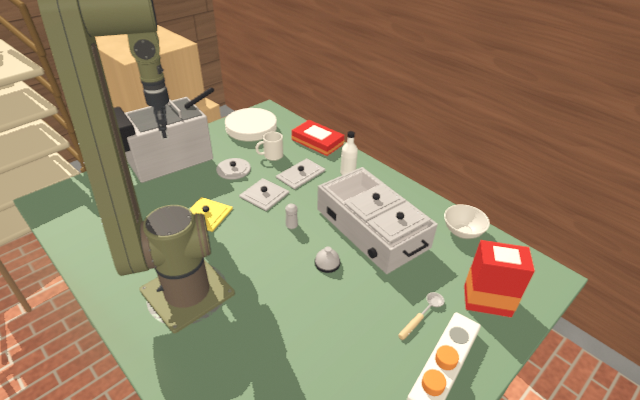

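The top view shows the open pan at about (334,172), the covered knobs at (370,178) and (404,183), the bell at (366,244), the oblong lid's knob at (253,171), the square lid at (253,225) and the round lid at (193,220). The side view agrees: bell top (328,249), oblong knob (301,169), covered knobs (376,197) and (400,215).

```bash
cat > h.py <<'E'
import numpy as np,cv2
from scipy.spatial.transform import Rotation as Ro
def ray(i,u,v):
    K=i["camera_matrix"];d=i["R"].T@np.linalg.solve(K,[u,v,1.]);return -i["R"].T@i["t"],d
def onz(i,u,v,z):
    c,d=ray(i,u,v);return c+d*(z-c[2])/d[2]
def tri(a,ua,b,ub):
    A=np.zeros((3,3));y=np.zeros(3);R=[ray(a,*ua),ray(b,*ub)]
    for c,d in R:
        P=np.eye(3)-np.outer(d,d)/(d@d);A+=P;y+=P@c
    return np.linalg.solve(A,y)
def blob(i,u,v,w=9,th=60):
    f=i["frame"].max(2)[v-w:v+w+1,u-w:u+w+1]
    n,l,s,c=cv2.connectedComponentsWithStats((f<th).astype('uint8'))
    k=1+np.argmin([np.hypot(*(c[j]-w))+(100 if s[j,4]<5 else 0) for j in range(1,n)])
    return c[k]+[u-w,v-w],s[k,4]
def local(st,target,down=(0,0,-1)):
    return Ro.from_quat(st["tcp_rot"]).inv().apply(np.array(target)-st["tool_pos"])*1000
E
python3 - <<'E'
from h import *
import pickle
d=pickle.load(open("d0.pkl","rb"));t,s=d["top"],d["side"]
for n,a,b,z in(("knobA",(370,178),(376,197),.153),("knobB",(404,183),(400,215),.153),("obl",(253,171),(301,169),.029),("sq",(253,225),(264,189),.029)):
    (p,ar),(q,br)=blob(t,*a),blob(s,*b)
    print(n,p,ar,q,br,onz(t,*p,z).round(3),onz(s,*q,z).round(3),tri(t,p,s,q).round(3))
print("bell",onz(t,366,243,.066),onz(s,328,249,.066))
from workcell import r
print(Ro.from_quat(r.get_state()["tcp_rot"]).as_matrix().round(3))
o=cv2.resize(t["frame"][90:270,220:440,::-1],None,fx=3.5,fy=3.3,interpolation=cv2.INTER_CUBIC)[:, :770]
b=cv2.resize(s["frame"][150:280,280:440,::-1],None,fx=4.8,fy=4.6,interpolation=cv2.INTER_CUBIC)
cv2.imwrite("pics/c1.png",o);cv2.imwrite("pics/c2.png",b)
E
```

```text
knobA [369.44680851 177.23404255] 47 [375.86956522 196.60869565] 23 [ 0.607 -0.196  0.153] [ 0.603 -0.197  0.153] [ 0.606 -0.195  0.15 ]
knobB [404.24 182.6 ] 50 [400.07407407 215.92592593] 27 [ 0.592 -0.308  0.153] [ 0.587 -0.309  0.153] [ 0.591 -0.308  0.15 ]
obl [251.925 170.8  ] 40 [300.88888889 168.77777778] 9 [0.64  0.211 0.029] [0.636 0.207 0.029] [0.641 0.212 0.024]
sq [251.83333333 223.95238095] 42 [264.36363636 189.72727273] 11 [0.45  0.203 0.029] [0.447 0.198 0.029] [0.451 0.204 0.024]
bell [ 0.39394272 -0.19739577  0.066     ] [ 0.3845608  -0.20192712  0.066     ]
[[ 0.894 -0.001  0.448]
 [-0.448 -0.002  0.894]
 [ 0.    -1.    -0.002]]
```

View pics/c1.png

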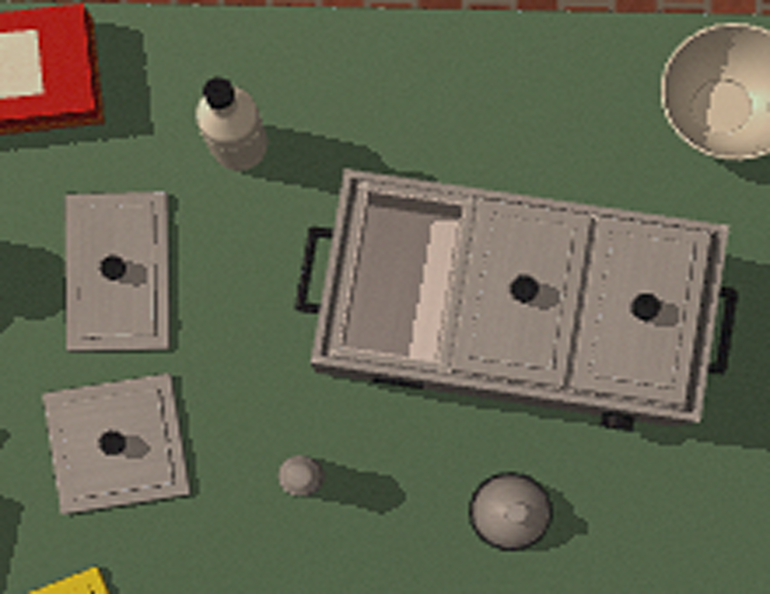

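View pics/c2.png

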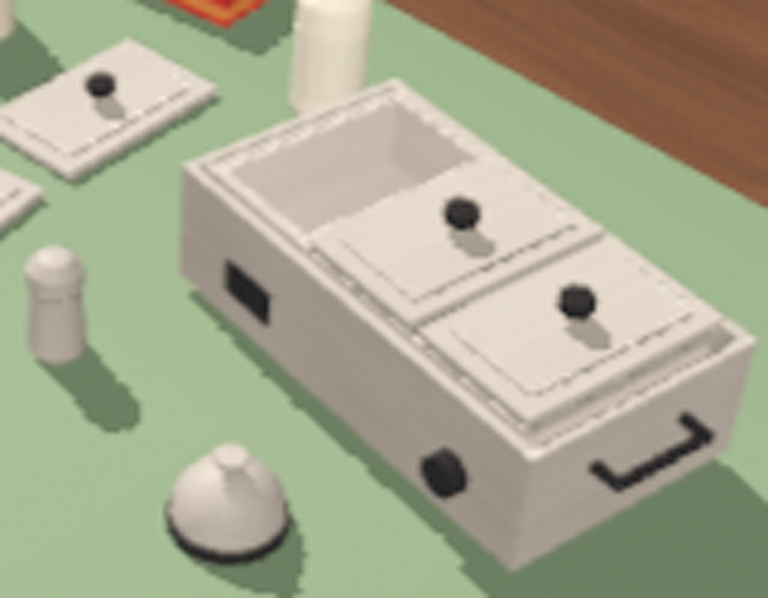

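Run:
```python
from h import *
import pickle
d=pickle.load(open("d0.pkl","rb"));t,s=d["top"],d["side"]
a=(367.7,245.2);b=(328.1,247.8)
print("bell",onz(t,*a,.066).round(4),onz(s,*b,.066).round(4),tri(t,a,s,b).round(4))
# dome foot centre from crop
print("foot",onz(t,220+511/3.5,90+511/3.3,.01).round(4))
m=lambda u,v:onz(t,220+u/3.5,90+v/3.3,.124).round(3)
print("mouth",m(369,190),m(466,208),m(447,360),m(340,352), "warmer",[m(*c) for c in((347,172),(727,228),(700,418),(313,367))])
c=np.array([m(*c) for c in((347,172),(727,228),(700,418),(313,367))]);print(c.mean(0),np.linalg.norm(c[0]-c[1]),np.linalg.norm(c[1]-c[2]))
```

```text
bell [ 0.3866 -0.2033  0.066 ] [ 0.3884 -0.1985  0.066 ] [ 0.386  -0.2021  0.0706]
foot [ 0.3867 -0.2034  0.01  ]
mouth [ 0.708 -0.051  0.124] [ 0.691 -0.144  0.124] [ 0.537 -0.129  0.124] [ 0.543 -0.028  0.124] warmer [array([ 0.726, -0.03 ,  0.124]), array([ 0.676, -0.391,  0.124]), array([ 0.485, -0.366,  0.124]), array([ 0.527, -0.003,  0.124])]
[ 0.6035 -0.1975  0.124 ] 0.3644461551450365 0.1926291774368567
```

Call:
apply_moves(
  plan=[0,-60,0,0,0,0,0,50,0,-3,0,6,0,0,50,0,-3,0,6,0,0,50,0,-3,0,6,0,0,50,0,-3,0,6,0,0,50,0,-3,0,6,0,0,50,0,-3,0,6,0,0,50,0,-3,0,6,0,0,50,0,-3,0,6,0,0,0,0,0,0,0,0,0],
)

```text
time_s: 1.35
tool_pos: [0.4804, 0.1636, 0.3096]
tcp_rot: [0.562, -0.43, 0.43, -0.561]
contact_force: [0.6, 0.1, -0.4]
grip_width: -0.0002
```

Call:
apply_moves(
  plan=[49,0,-11,0,5.8,0,0,49,0,-11,0,5.8,0,0,48,0,-11,0,5.8,0,0,48,0,-11,0,5.8,0,0,47,0,-11,0,5.8,0,0,46,0,-11,0,5.8,0,0,46,0,-11,0,5.8,0,0,45,0,-11,0,5.8,0,0,0,0,0,0,0,0,0,0,0,0,0,0,0,0],
)

```text
time_s: 2.6
tool_pos: [0.3659, -0.1922, 0.3099]
tcp_rot: [-0.348, 0.615, -0.615, 0.349]
contact_force: [1.3, 0.6, -0.7]
grip_width: -0.0001
```

```bash
cat >> h.py <<'E'
def go(x,y,z):
    from workcell import r
    st=r.get_state();print(st["time_s"],st["tool_pos"].round(4),st["contact_force"].round(1),"local mm",local(st,[x,y,z]).round(1),Ro.from_quat(st["tcp_rot"]).as_matrix()[:,1].round(3))
E
python3 -c "
from h import *
go(.387,-.2015,.11)"
```

```text
2.6 [ 0.3659 -0.1922  0.3099] [ 1.3  0.6 -0.7] local mm [ -2.7 199.9  22.9] [ 0.     0.001 -1.   ]
```

Call:
apply_moves(
  plan=[-3,0,23,0,0,0,0,0,50,0,0,0,0,0,0,50,0,0,0,0,0,0,50,0,0,0,0,0,0,30,0,0,0,0,0,0,20,0,0,0,0,0,0,0,0,0,0,0,0,0,0,0,0,0,0,0],
)

```text
time_s: 3.6
tool_pos: [0.3879, -0.2017, 0.1106]
tcp_rot: [0.348, -0.615, 0.615, -0.349]
contact_force: [0.5, 0.1, 0.5]
grip_width: -0.0002
```

Run:
```python
from h import *
from workcell import r
a=[]
go(.387,-.2015,.085)
for n,y,x in(("top",245,368),("side",245,328)):
    f=r.get_image(n)["frame"][...,::-1];a.append(cv2.resize(f[y-50:y+50,x-50:x+50],(400,400),interpolation=cv2.INTER_CUBIC))
cv2.imwrite("pics/b1.png",np.hstack(a))
```

```text
3.6 [ 0.3879 -0.2017  0.1106] [0.5 0.1 0.5] local mm [ 0.3 25.6 -0.9] [ 0.001 -0.    -1.   ]
```

View pics/b1.png

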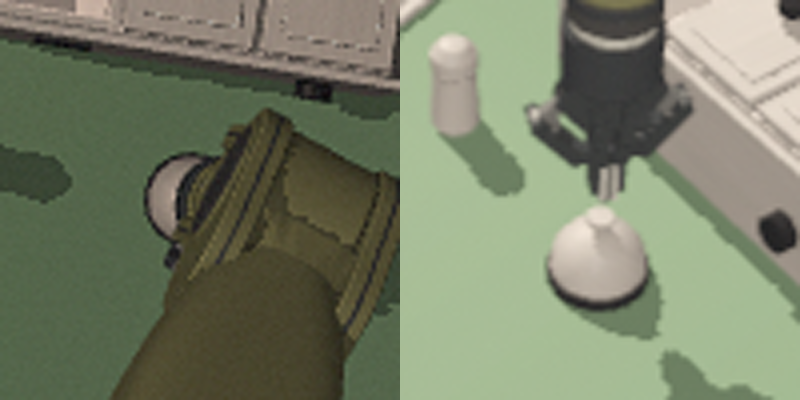

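The fingertips at (606,198) stand right over the plunger at (600,212). Now pressing.

Call:
apply_moves(
  plan=[0,12,0,0,0,0,0,0,8,0,0,0,0,0,0,4,0,0,0,0,0,0,3,0,0,0,0,0,0,2,0,0,0,0,0,0,0,0,0,0,0,0,0,0,0,0,0,0,0],
)

```text
time_s: 4.58
tool_pos: [0.3866, -0.2022, 0.0811]
tcp_rot: [-0.348, 0.616, -0.616, 0.348]
contact_force: [-1.8, 0.4, 1.8]
grip_width: -0.0002
```

Call:
apply_moves(
  plan=[0,1.5,0,0,0,0,0,0,0,0,0,0,0,0,0,0,0,0,0,0,0,0,0,0,0,0,0,0],
)

```text
time_s: 5.08
tool_pos: [0.3868, -0.2023, 0.0796]
tcp_rot: [0.348, -0.615, 0.616, -0.348]
contact_force: [-0.8, 0.9, 3.6]
grip_width: -0.0
```

Call:
apply_moves(
  plan=[0,1.5,0,0,0,0,0,0,0,0,0,0,0,0,0,0,0,0,0,0,0,0,0,0,0,0,0,0],
)

```text
time_s: 5.58
tool_pos: [0.3869, -0.2023, 0.0786]
tcp_rot: [0.348, -0.615, 0.616, -0.348]
contact_force: [-4.0, 0.9, 9.3]
grip_width: -0.0
```

The force rose to 9.3 N and travel stalled, so the plunger bottomed and the bell rang. Lifting next.

Call:
apply_moves(
  plan=[0,-20,0,0,0,0,0,0,-50,0,0,0,0,0,0,-55,0,0,0,0,0,0,-55,0,0,0,0,0,0,-60,0,0,0,0,0,0,0,0,0,-6.6,0,0,0,0,0,0,-6.6,0,0,0,0,0,0,-6.6,0,0,0,0,0,0,0,0,0,0,0,0,0,0,0,0],
)

```text
time_s: 6.82
tool_pos: [0.387, -0.2023, 0.3178]
tcp_rot: [0.448, -0.547, 0.547, -0.448]
contact_force: [-0.4, 0.6, -0.0]
grip_width: 0.0
```

```bash
python3 -c "
from h import *
go(.619,-.085,.157)"
```

```text
6.825 [ 0.387  -0.2023  0.3178] [-0.4  0.6 -0. ] local mm [-160.6  160.9  204.5] [ 0.  0. -1.]
```

Call:
apply_moves(
  plan=[-40,0,51,0,0,0,0,-40,0,51,0,0,0,0,-40,0,51,0,0,0,0,-40.6,0,51.5,0,0,0,0,0,0,0,0,0,0,0,0,50,0,0,0,0,0,0,40,0,0,0,0,0,0,0,0,0,0,0,0],
)

```text
time_s: 7.82
tool_pos: [0.6062, -0.0891, 0.2248]
tcp_rot: [-0.45, 0.549, -0.545, 0.446]
contact_force: [-0.3, -0.2, 0.8]
grip_width: -0.0002
```

Run:
```python
from h import *
from workcell import r
go(.619,-.085,.157)
a=[]
f=r.get_image("side")["frame"][...,::-1];a.append(cv2.resize(f[130:250,300:420],(400,400),interpolation=cv2.INTER_CUBIC))
f=r.get_image("wrist")["frame"][...,::-1];a.append(cv2.resize(f[:,120:520],(400,400)))
cv2.imwrite("pics/p1.png",np.hstack(a))
```

```text
7.825 [ 0.6062 -0.0891  0.2248] [-0.3 -0.2  0.8] local mm [-6.6 67.7 12.3] [-0.008  0.001 -1.   ]
```

View pics/p1.png

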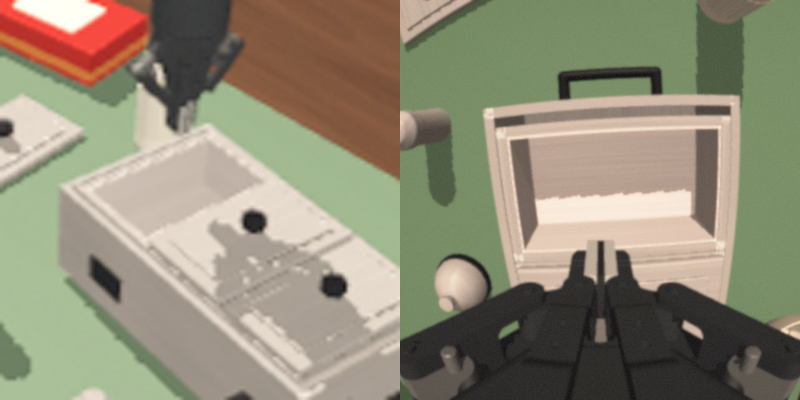

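The side view shows the tips over the open pan's rear area at height. The wrist view shows the open mouth ahead and below, with the hand clear. The rest of the approach follows.

Call:
apply_moves(
  plan=[-7,20,12,0,0,0,0,0,25,0,0,0,0,0,0,18,0,0,0,0,0,0,0,0,0,0,0,0,0,0,0,0,0,0,0],
)

```text
time_s: 8.55
tool_pos: [0.624, -0.0845, 0.166]
tcp_rot: [0.448, -0.546, 0.547, -0.449]
contact_force: [0.7, -0.4, -0.3]
grip_width: 0.0002
```

Run:
```python
from h import *
from workcell import r
go(.619,-.085,.157)
a=[]
f=r.get_image("side")["frame"][...,::-1];a.append(cv2.resize(f[130:250,300:420],(400,400),interpolation=cv2.INTER_CUBIC))
f=r.get_image("wrist")["frame"][...,::-1];a.append(cv2.resize(f[:,120:520],(400,400)))
cv2.imwrite("pics/p2.png",np.hstack(a))
```

```text
8.55 [ 0.624  -0.0845  0.166 ] [ 0.7 -0.4 -0.3] local mm [ 1.5  9.  -4.8] [ 0.002 -0.    -1.   ]
```

View pics/p2.png

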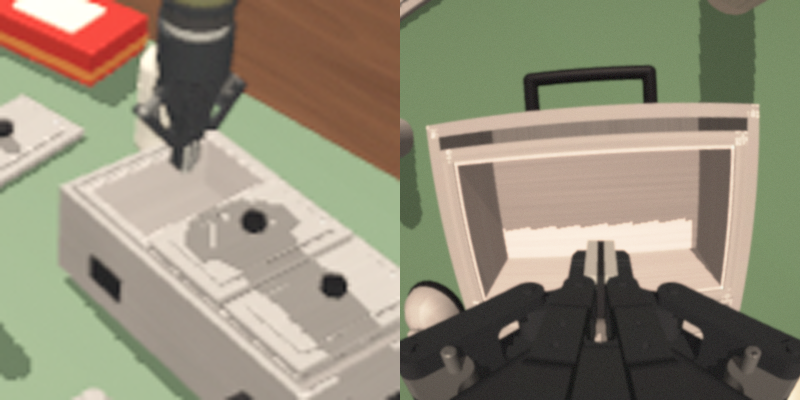

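The tips are over the pan mouth: in the wrist view, (600,245) sits between the walls at about 478 and 728. A small correction first, then the hold.

Call:
apply_moves(
  plan=[1.5,9,-5,0,0,0,0,0,0,0,0,0,0,0,0,0,0,0,0,0,0,0,0,0,0,0,0,0,0,0,0,0,0,0,0,0,0,0,0,0,0,0,0,0,0,0,0,0,0,0,0,0,0,0,0,0,0,0,0,0,0,0,0,0,0,0,0,0,0,0],
)

```text
time_s: 9.9
tool_pos: [0.6176, -0.085, 0.156]
tcp_rot: [0.449, -0.547, 0.547, -0.449]
contact_force: [0.5, -0.3, -0.4]
grip_width: -0.0002
```

Call:
apply_moves(
  plan=[0,0,0,0,0,0,0,0,0,0,0,0,0,0,0,0,0,0,0,0,0,0,0,0,0,0,0,0,0,0,0,0,0,0,0,0,0,0,0,0,0,0,0,0,0,0,0,0,0,0,0,0,0,0,0,0,0,0,0,0,0,0,0,0,0,0,0,0,0,0],
)

```text
time_s: 11.15
tool_pos: [0.6176, -0.085, 0.156]
tcp_rot: [-0.449, 0.547, -0.547, 0.449]
contact_force: [-0.3, -0.4, -0.3]
grip_width: -0.0001
```

Call:
apply_moves(
  plan=[0,0,0,0,0,0,0,0,0,0,0,0,0,0,0,0,0,0,0,0,0,0,0,0,0,0,0,0,0,0,0,0,0,0,0,0,0,0,0,0,0,0,0,0,0,0,0,0,0,0,0,0,0,0,0,0,0,0,0,0,0,0,0,0,0,0,0,0,0,0],
)

```text
time_s: 12.4
tool_pos: [0.6176, -0.085, 0.156]
tcp_rot: [0.449, -0.547, 0.547, -0.449]
contact_force: [0.0, -0.6, -0.9]
grip_width: -0.0003
```

Call:
apply_moves(
  plan=[0,-40,0,0,0,0,0,0,-60,0,0,0,0,0,0,-60,0,0,0,0,0,0,0,0,0,-8,0,0,0,0,0,0,-8,0,0,0,0,0,0,-8,0,0,0,0,0,0,0,0,0],
)

```text
time_s: 13.28
tool_pos: [0.6176, -0.085, 0.316]
tcp_rot: [0.552, -0.442, 0.442, -0.552]
contact_force: [-0.3, 0.6, -0.7]
grip_width: 0.0002
```

```bash
python3 -c "
from h import *
go(.639,.209,.068)"
```

```text
13.275 [ 0.6176 -0.085   0.316 ] [-0.3  0.6 -0.7] local mm [-282.2  248.    85.4] [-0. -0. -1.]
```

Call:
apply_moves(
  plan=[-47,0,14,0,0,0,0,-47,0,14,0,0,0,0,-47,0,14,0,0,0,0,-47,0,14,0,0,0,0,-47,0,14,0,0,0,0,-47,0,15,0,0,0,0,0,0,0,0,0,0,0,0,0,0,0,0,0,0],
)

```text
time_s: 14.28
tool_pos: [0.638, 0.2086, 0.3157]
tcp_rot: [0.553, -0.442, 0.442, -0.552]
contact_force: [-0.1, -0.2, -0.1]
grip_width: -0.0002
```

Call:
apply_moves(
  plan=[0,50,0,0,0,0,0,0,60,0,0,0,0,0,0,60,0,0,0,0,0,0,30,0,0,0,0,0,0,0,0,0,0,0,0,0,0,0,0,0,0,0],
)

```text
time_s: 15.02
tool_pos: [0.6394, 0.2081, 0.1179]
tcp_rot: [-0.551, 0.441, -0.442, 0.553]
contact_force: [-0.2, 0.1, 0.5]
grip_width: 0.0001
```

Run:
```python
from h import *
from workcell import r
go(.639,.209,.068)
a=[]
f=r.get_image("side")["frame"][...,::-1];a.append(cv2.resize(f[110:210,250:350],(400,400),interpolation=cv2.INTER_CUBIC))
f=r.get_image("wrist")["frame"][...,::-1];a.append(cv2.resize(f[:,120:520],(400,400)))
cv2.imwrite("pics/l1.png",np.hstack(a))
```

```text
15.025 [0.6394 0.2081 0.1179] [-0.2  0.1  0.5] local mm [-0.9 49.9 -0.4] [ 0.003  0.001 -1.   ]
```

View pics/l1.png

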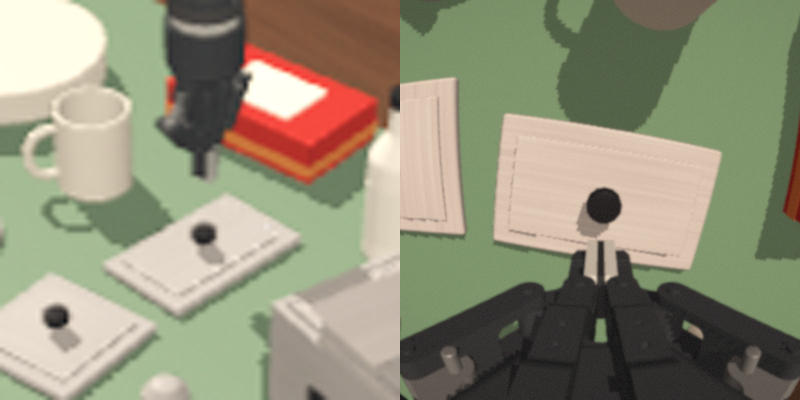

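The tips are straight above the oblong lid's knob: tip (205,178) over knob (204,233) in the side view, and in line at x≈603 in the wrist view. Lowering and holding.

Call:
apply_moves(
  plan=[0,25,0,0,0,0,0,0,18,0,0,0,0,0,0,6,0,0,0,0,0,0,0,0,0,0,0,0,0,0,0,0,0,0,0,0,0,0,0,0,0,0],
)

```text
time_s: 15.88
tool_pos: [0.6388, 0.209, 0.068]
tcp_rot: [-0.552, 0.441, -0.442, 0.553]
contact_force: [-0.0, 0.8, 0.4]
grip_width: -0.0
```

Run:
```python
from h import *
from workcell import r
go(.639,.209,.069)
a=[]
f=r.get_image("side")["frame"][...,::-1];a.append(cv2.resize(f[110:210,250:350],(400,400),interpolation=cv2.INTER_CUBIC))
f=r.get_image("wrist")["frame"][...,::-1];a.append(cv2.resize(f[:,120:520],(400,400)))
cv2.imwrite("pics/l2.png",np.hstack(a))
```

```text
15.875 [0.6388 0.209  0.068 ] [-0.   0.8  0.4] local mm [ 0.1 -1.   0.2] [ 0.002  0.001 -1.   ]
```

View pics/l2.png

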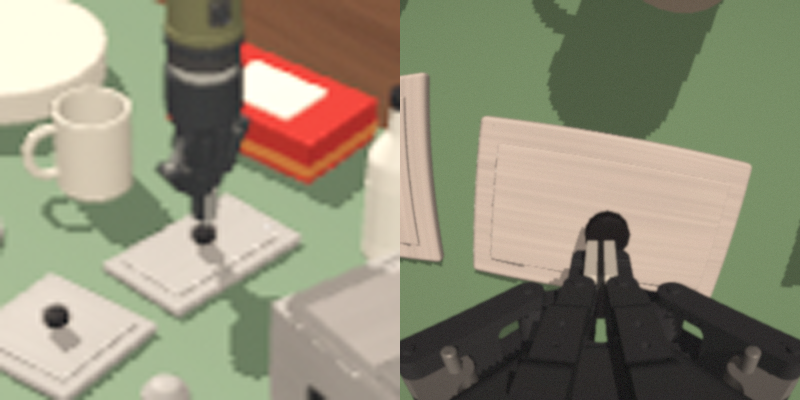

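The tips stand just above the knob (side view (205,220)), with the knob under them at (607,232) in the wrist view. Holding, then lifting away.

Call:
apply_moves(
  plan=[0,0,0,0,0,0,0,0,0,0,0,0,0,0,0,0,0,0,0,0,0,0,0,0,0,0,0,0,0,0,0,0,0,0,0,0,0,0,0,0,0,0,0,0,0,0,0,0,0,0,0,0,0,0,0,0,0,0,0,0,0,0,0,0,0,0,0,0,0,0],
)

```text
time_s: 17.23
tool_pos: [0.6382, 0.2088, 0.067]
tcp_rot: [-0.552, 0.441, -0.441, 0.553]
contact_force: [0.8, -0.1, -0.4]
grip_width: -0.0001
```

Call:
apply_moves(
  plan=[0,0,0,0,0,0,0,0,0,0,0,0,0,0,0,0,0,0,0,0,0,0,0,0,0,0,0,0,0,0,0,0,0,0,0,0,0,0,0,0,0,0,0,0,0,0,0,0,0,0,0,0,0,0,0,0,0,0,0,0,0,0,0,0,0,0,0,0,0,0],
)

```text
time_s: 18.48
tool_pos: [0.6382, 0.2088, 0.067]
tcp_rot: [0.553, -0.441, 0.441, -0.552]
contact_force: [-0.2, 0.4, 0.2]
grip_width: -0.0004
```

Call:
apply_moves(
  plan=[0,-30,0,0,0,0,0,0,-55,0,0,0,0,0,0,-60,0,0,0,0,0,0,-60,0,0,0,0,0,0,-50,0,0,0,0,0,0,-20,0,0,0,0,0,0,0,0,0,0,0,0,0,0,0,0,0,0,0,0,0,0,0,0,0,0,0,0,0,0,0,0,0],
)

```text
time_s: 19.73
tool_pos: [0.6378, 0.2086, 0.3407]
tcp_rot: [0.553, -0.442, 0.441, -0.552]
contact_force: [-0.2, 0.2, -0.0]
grip_width: 0.0002
```

Run:
```python
from h import *
from workcell import r
import pickle
go(.639,.209,.069)
d=pickle.load(open("d0.pkl","rb"));s=r.get_image("side")
for a in((301,169),(264,189),(376,197),(400,215)):print(blob(d["side"],*a)[0],blob(s,*a)[0])
print(r.sign_off())
```

```text
19.725 [0.6378 0.2086 0.3407] [-0.2  0.2 -0. ] local mm [-2.000e-01  2.717e+02  1.900e+00] [-0.002 -0.001 -1.   ]
[300.88888889 168.77777778] [300.88888889 168.77777778]
[264.36363636 189.72727273] [264.36363636 189.72727273]
[375.86956522 196.60869565] [375.86956522 196.56521739]
[400.07407407 215.92592593] [399.86206897 215.79310345]
the job is handed in; nothing more can be done
None
```

I rang the bell, pointed at the open pan and then at the oblong lid, lifted the hand away and handed the job in at 19.8 s.

- **Bell:** the plunger was pressed until its travel stalled at 9.3 N, which means it bottomed. I did not read the plunger joint or hear a ring.
- **Open pan:** the fingertips held still about 13 mm above the middle of the mouth for at least 2.5 s. I placed the centre from the warmer outline and the two covered pans' knobs.
- **Oblong lid:** the fingertips held about 13 mm above the knob for at least 2.5 s. The hand was then lifted straight up, leaving the tips about 0.32 m above the table.

**Last checks:** the contact force was near zero. The side view showed both covered pans' knobs and the knobs of the oblong and square lids where they were at the start. I did not recheck the round lid or the bystander objects.

**Disagreements:** the two cameras differed by about 4–5 mm on positions, and I used values between them. No check failed.

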